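# Load a column on the vacuum manifold and set its metering valve two turns open

### The arm

A 6-joint arm with a two-finger parallel gripper is mounted at the origin on the work surface. World frame = base frame: x ahead of the robot, y to its left, z up, the work surface at z = 0. Lengths are in m, angles in rad, forces in N, time in s.
With the tool pointing down it reaches from about 0.35 to 0.875 m from the base axis. Payload 4.2 kg.
Tool frame: the origin (TCP) lies midway between the tips of the shut fingers; the grasp point (between the pads) lies 19 mm behind it; z points along the fingers, y is the line along which they close (so a half turn about z gives the same grasp; the last joint's range is limited). The gripper opens to 85 mm and grips with 20 to 120 N. Pads are 22 mm wide; open, the fingers measure 114 mm over their backs; the gripper's body (76 mm by 85 mm) begins 54 mm behind the grasp point. The pads swing forward as they close: fully open they stand 13 mm farther back than shut.
Start: joints at [-1.054, 0.385, 0.008, 0, -1.194, -0.259], TCP at [0.159, -0.604, 0.231] pointing down, gripper open.
Joint ranges: [-3.14, 3.14], [-1.21, 2.06], [-1.07, 1.41], [-3.16, 2.05], [-2.99, -0.16], [-3.1, 3.1]. Speed limits (rad/s): [2.79, 2.79, 3.14, 3.14, 3.14, 3.14].

### API

Orientations are given as [roll, pitch, yaw] about the fixed x, y, z axes, in that order (R = Rz(yaw) Ry(pitch) Rx(roll)).
In Python, from bench import * gives the robot as it stands. The module is installed in compiled form; this text tells all that it offers.
- The arm moves only by the tool carry_out, never from a script. Its argument "rows" is a list of rows, each a list of 7 numbers: the shift along the tool's x, y, z in cm, then the turn, a rotation vector about the tool's x, y, z in degrees, then the gripper's target within -1 to 1 (fully open at 1, half-way at 0, shut at -1). A call has 1 to 8 rows; each row is the pose to reach, as a shift and turn from the pose commanded when the call began, along the tool's axes at that moment; what a row does not reach only later rows make up. A row lasts 1/10 s, in which the tool goes at most 50 mm and 8.59 degrees, less where a joint would pass 70% of its speed; a pose out of reach is approached as far as the arm can. A call with a gripper value outside its range is refused whole. The fingers move at their own pace and stop on an object; "newtons" is the grip in N (left out, the last holds). Time passes only in rows, so rows that repeat a pose let the fingers close. It gives the time, the measured TCP pose, the force, the opening and the grip force at its end, in the units of the state.
- observe(): the state, without advancing time (a new reading comes with each control period).
- get_image(name): name is "side" or "top" or "wrist"; returns a dict with "pixels" (480x640x3 uint8, blue, green, red), "camera_matrix" (3x3 intrinsics, pixels), "dist" ([k1, k2, p1, p2, k3] as OpenCV has them; the pictures are not rectified), "R" (3x3) and "t" (3): a world point X has camera coordinates R X + t; the wrist camera has in their place "hand_eye" (4x4, takes a point from camera to tool coordinates, whose origin is the TCP and whose axes are the flange's). Camera axes: x right, y down, z forward; pixel columns grow to the right and rows downward; lengths in m; the calibration is good to about 2 mm. A picture is of the moment at which its call begins: read the wrist's pose just before it. There is no depth.
- sign_off(): hands the job in; it is judged then, once.
The state is a dict: "clock": time; "joint_positions": joint angles; "joint_vel": joint speeds; "joint_efforts": joint torques, N m; "eef_pos": TCP position; "orientation": TCP orientation; "wrist_force": force on the tool from outside, world axes, zero at the start; "torque": the same for the moment, N m; "gripper_width": finger opening in m; "grip_force": force on a finger pad.
Only numpy, scipy, OpenCV 4.12 (cv2) and the standard library are available. Lean on these libraries where they do the work, as an engineer would, in place of code of your own. Each camera call takes 0.05 s, during which the arm holds its last target. There are 200 camera calls.

### The job

Take the tall glass column out of the rack, carry it upright and lower it (no dropping) into the manifold's one open port, the cup without a stopper, so that it stands fully home, and let go of it. Then take the revolving grip on the valve handwheel, close the valve clockwise to its stop and back it off exactly two full turns; finish there still holding the grip, fingers closed on it, because the pump is about to be switched on. Leave everything else on the bench as it is.

Things in the scene. Friction and masses are not known exactly. Their poses are not given: they have to be found in the camera images.
- column: the tall glass chromatography column: a straight round tube 22 mm across and 150 mm long (a 6 mm nipple 15 mm across on top, and a foot tapered to 15 mm across over the last 5 mm), about 90 g. It starts upright in one of the three holes of the rack, its top 160 mm above the bench, the tallest thing there. Origin at the centre of its foot, z up along the column
- rack: grey plastic block, 160 (x) x 56 (y) x 50 mm high, fixed to the bench, with three holes 25 mm across and 40 mm deep in a row along its x, at x = -45, 0 and +45 mm; origin on the bench under its centre. It holds the column and two short tubes in any order
- manifold: stainless vacuum manifold fixed to the bench: a 32 mm header tube along its y with its axis 45 mm up; on top three equal upright port cups, 33 mm across outside, rims 100 mm up, at y = -20, +50 and +120 mm (x = 0); a small gauge between cups and valve (y = -83 mm, top 125 mm up); and at y = -190 mm the metering valve with its handwheel. The outlet pipe leaves the valve along +x. Origin on the bench under the header, z up
- seal: rubber guide ring (33 mm outside, 25 mm bore, 4 mm thick) lying on the rim of the open port, whichever of the three it is. Origin at the centre of the port, at the ring's underside, 100 mm above the bench; the mouth is 4 mm higher. The column slides in freely and seals with its foot on the cup floor. The cup's bore is 25 mm and its floor lies 35 mm below this origin, so a column fully home has its foot there (65 mm above the bench) and its top 215 mm above the bench
- stopper_a: rubber stopper pressed into one of the other two ports, 33 mm across, top 116 mm above the bench; origin at the port's centre at rim height. Fixed
- stopper_b: the stopper in the remaining port, the same. Fixed
- valve_wheel (a joint): opening of the valve, rad: 0 = closed against its stop, growing counter-clockwise seen from above, 6.283 per turn, five turns in all; it stays where it is left (friction about 0.1 N m, i.e. 2 to 3 N at the grip). It starts about a third of a turn to a little over one turn open. The wheel does not rise; it is 108 mm across, rim top 137 mm above the bench
- wheel_axis (a point): point on the vertical axis of the handwheel, 170 mm above the bench
- crank_mid (a point): point in the middle of the length of the wheel's revolving grip, 168 mm above the bench, 46 mm from the wheel's axis; goes round with the wheel. With the valve closed the grip lies from the wheel's axis towards the manifold's +x
- crank: the revolving grip itself: upright black cylinder 16 mm across and 52 mm tall on the wheel's rim, from 140 to 192 mm above the bench, turning freely on its own pin so that a hand can lead it round without turning. Origin at the centre of its lower end
- tube_a: one of two short screw-cap glass culture tubes in the rack, 21 mm across (black cap 23 mm), 80 mm tall, top 90 mm above the bench; origin at its foot. Leave alone
- tube_b: the other short culture tube, the same as tube_a. Leave alone
- pen: ballpoint pen lying on the bench, 140 mm long, 11 mm thick; origin under its middle. Leave alone
- micropipette: hand pipette lying on the bench, about 270 mm long along its x, 30 mm high; origin on the bench under it. Leave alone
- media_bottle: small capped glass bottle, 56 mm across, 105 mm tall; origin at its foot. Leave alone
- tip_box: pipette tip box with clear lid, 80 x 120 x 65 mm; origin under its centre. Leave alone
- tube_block: flat microtube rack, 90 x 200 x 28 mm (a few tube caps stand up to 40 mm); origin under its centre. Leave alone

How it is judged:
On the way, in this order (a step that is already met when the one before it is completed fails the run):
1. the column stands fully home in the open port and has been let go (horizontal distance between column and seal below 0.006 m and z of column in the frame of seal below -0.028 m and angle between column's own z axis and vertical below 0.15 rad and contact force between the fingers and column below 0.05 N and linear speed of column below 0.05 m/s), for 0.2 s.
2. the valve is closed to its stop (value of joint valve_wheel below 0.06 rad), for 0.15 s.
At the end, for the whole second after the job is handed in: Valve two turns (12.57 rad, within 0.25) from its stop and still; fingers closed on the revolving grip (over 2 N, grip between the pads); column stands in the open port, foot within 6 mm of its centre and 28 mm or more below the rim, within 0.15 rad of upright, untouched (value of joint valve_wheel between 12.316 and 12.816 rad and velocity of joint valve_wheel between -0.1 and 0.1 rad/s and contact force between the fingers and crank above 2 N and horizontal distance between the grasp point and crank below 0.018 m and horizontal distance between column and seal below 0.006 m and z of column in the frame of seal below -0.028 m and angle between column's own z axis and vertical below 0.15 rad and contact force between each of the arm, the fingers and column below 0.05 N); the arm keeps its last pose, push and grip.
It fails at once if the column is tipped far from upright (over 0.6 rad) (angle between column's own z axis and vertical above 0.6 rad).
It fails at once if the column is dropped (moving faster than 0.45 m/s with no finger on it) (contact force between the fingers and column below 0.01 N and linear speed of column above 0.45 m/s).
It fails at once if another thing on the bench or in the rack is pushed or carried more than 30 mm (distance of any of tube_a, tube_b, pen, micropipette, media_bottle, tip_box, tube_block from where it was at the start of the episode above 0.03 m).
It also fails if it takes over 72 s, if anything falls off the work surface, if the arm or the gripper's body presses on something with over 40 N, if the wrist force passes 120 N, or if a joint passes its speed limit or range.

## Working session

There is one attempt and no reset: what is moved stays moved. The work goes in short steps, Python scripts to look and compute and a tool call to move; the robot and the scene stay as the last step left them, time stands still between calls to the robot, and variables do not carry over. Pictures are saved under pics/ and viewed, at most 12 in all, crops included, and the job is handed in when it is done.

Besides the shell and the picture viewer there is one more tool, called in YAML: its name, and indented under it one key for each argument. carry_out: Moves the arm, as the interface text tells. Its arguments: {"type":"object","properties":{"rows":{"type":"array","items":{"type":"array","items":{"type":"number"}}},"newtons":{"type":"number"}},"required":["rows"]}

```bash
mkdir -p pics; python3 - <<'E'
from bench import *
import cv2,numpy as np,pickle
s=observe();print({k:np.round(v,3) for k,v in s.items()})
d={}
for n in("top","side"):
    g=get_image(n);d[n]=g;cv2.imwrite(f"pics/{n}0.png",g["pixels"])
    print(n,g["camera_matrix"],g["dist"],g["R"],g["t"])
g=get_image("wrist");print(g["hand_eye"],g["camera_matrix"]);d["wrist"]=g
pickle.dump(d,open("d.pkl","wb"))
E
```

```text
{'clock': np.float64(0.0), 'joint_positions': array([-1.054,  0.386,  0.007, -0.   , -1.194, -0.259]), 'joint_vel': array([ 0.002, -0.001,  0.001,  0.002,  0.001, -0.003]), 'joint_efforts': array([-0.0000e+00, -3.9229e+01,  1.8840e+01,  4.1860e+00, -5.0000e-03,
       -0.0000e+00]), 'eef_pos': array([ 0.159, -0.604,  0.23 ]), 'orientation': array([ 3.139, -0.   , -2.884]), 'wrist_force': array([-0.443, -0.912,  0.437]), 'torque': array([-0.031, -0.007,  0.077]), 'grip_force': np.float64(0.0), 'gripper_width': np.float64(0.085)}
top [[453.38859281   0.         314.64405439]
 [  0.         453.38859281 235.52305827]
 [  0.           0.           1.        ]] [-0.02022059  0.          0.          0.          0.        ] [[-8.81954684e-03 -9.99961037e-01  3.74129845e-04]
 [-9.95897746e-01  8.75001296e-03 -9.00617384e-02]
 [ 9.00549557e-02 -1.16689879e-03 -9.95936114e-01]] [-0.0210797   0.55623938  1.17251139]
side [[478.56175789   0.         321.61878525]
 [  0.         478.56175789 243.89797228]
 [  0.           0.           1.        ]] [0.04533288 0.         0.         0.         0.        ] [[-0.79305926 -0.60906277 -0.00997762]
 [-0.37221909  0.49750164 -0.78354647]
 [ 0.48219286 -0.61768492 -0.62125307]] [0.40488226 0.33231014 0.80173654]
[[ 3.14354725e-04 -9.65245817e-01 -2.61343481e-01  6.68857815e-02]
 [ 9.99999914e-01  2.32629492e-04  3.43647577e-04 -1.92604848e-05]
 [-2.70908185e-04 -2.61343566e-01  9.65245807e-01 -1.42095841e-01]
 [ 0.00000000e+00  0.00000000e+00  0.00000000e+00  1.00000000e+00]] [[345.32908909   0.         319.27884799]
 [  0.         345.32908909 240.86963917]
 [  0.           0.           1.        ]]
```

View pics/top0.png

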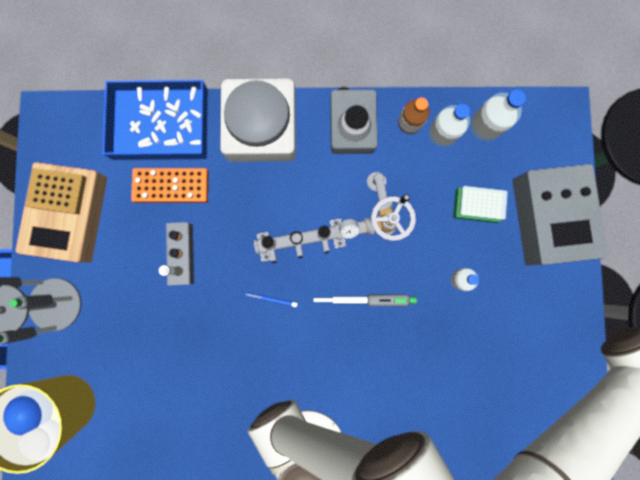

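View pics/side0.png

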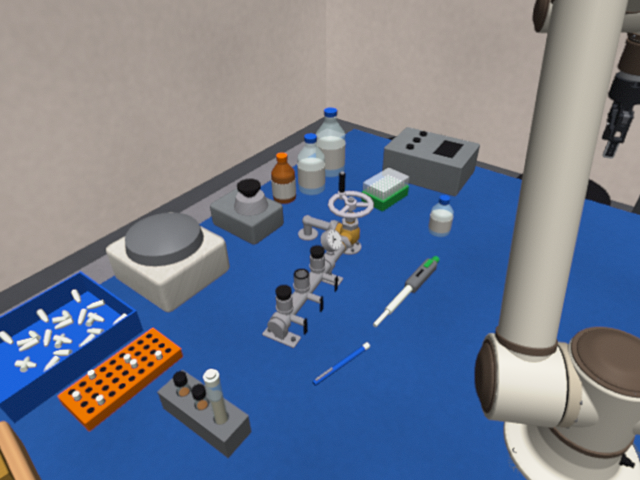

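The top view shows the column (white top) at about (164,271). The open cup is the middle one at (296,238), with stoppers at (267,243) and (324,232). The wheel centre is at about (394,218) and the black grip at (404,199). I'll enlarge these for better pixel positions.

```bash
python3 - <<'E'
import cv2,pickle,numpy as np
d=pickle.load(open("d.pkl","rb"));t=d["top"]["pixels"];s=d["side"]["pixels"]
a=cv2.resize(t[210:300,150:200],None,fx=6,fy=6,interpolation=cv2.INTER_CUBIC)   # 300x540
b=cv2.resize(t[165:265,250:333],None,fx=6,fy=6,interpolation=cv2.INTER_CUBIC)[:540]
b=cv2.resize(t[180:270,250:333],None,fx=6,fy=6,interpolation=cv2.INTER_CUBIC)
cv2.imwrite("pics/c1.png",np.hstack([a,b]))
c=cv2.resize(t[165:255,335:425],None,fx=6,fy=6,interpolation=cv2.INTER_CUBIC)
e=cv2.resize(s[355:445,190:230],None,fx=6,fy=6,interpolation=cv2.INTER_CUBIC)
cv2.imwrite("pics/c2.png",np.hstack([c,e]))
E
```

```text
(no output)
```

View pics/c1.png

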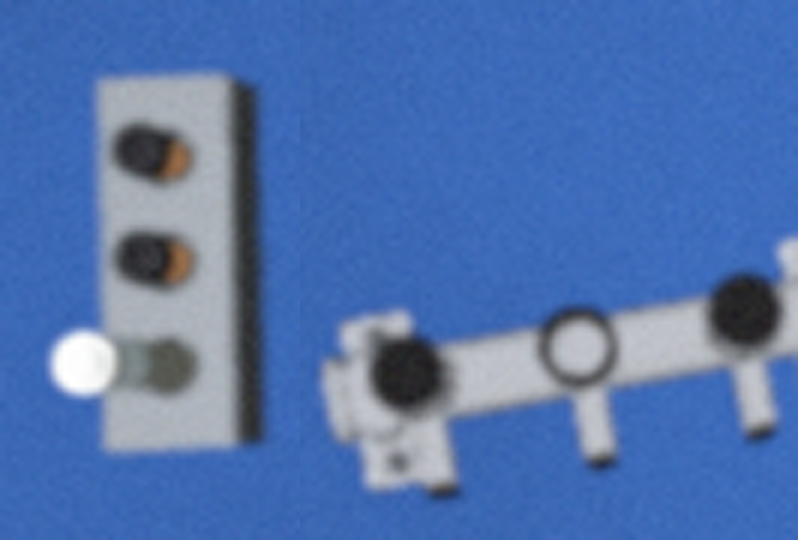

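View pics/c2.png

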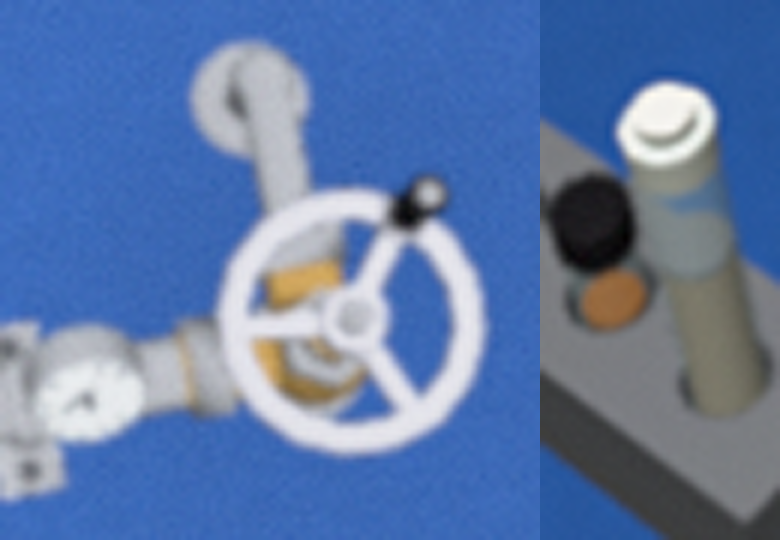

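```bash
cat > h.py <<'E'
import cv2,pickle,numpy as np
from scipy.spatial.transform import Rotation as Ro
def ray(g,uv,R,t,z):
    p=cv2.undistortPoints(np.array([[uv]],float),g["camera_matrix"],g["dist"])[0,0]
    c=-R.T@t; v=R.T@np.array([*p,1]); return c+v*(z-c[2])/v[2]
def back(g,uv,z): return ray(g,uv,np.array(g["R"]),np.array(g["t"]),z)
def wcam(g,s):
    T=np.eye(4);T[:3,:3]=Ro.from_euler("xyz",s["orientation"]).as_matrix();T[:3,3]=s["eef_pos"]
    W=np.linalg.inv(T@g["hand_eye"]); return W[:3,:3],W[:3,3]
def wback(g,s,uv,z): return ray(g,uv,*wcam(g,s),z)
def proj(g,R,t,X):
    return cv2.projectPoints(np.array(X,float).reshape(-1,3),cv2.Rodrigues(np.array(R))[0],np.array(t,float),g["camera_matrix"],g["dist"])[0][:,0]
def delta(s,X,yaw=None):
    "shift in cm in tool axes from measured TCP to X"
    return np.round(100*Ro.from_euler("xyz",s["orientation"]).as_matrix().T@(np.array(X)-s["eef_pos"]),2)
E
python3 - <<'E'
from h import *
from bench import observe
d=pickle.load(open("d.pkl","rb"));g=d["top"]
o={n:back(g,uv,z) for n,uv,z in [("col",(163.6,270.1),.156),("ring",(296.3,237.4),.104),("sa",(267.5,241.8),.116),("sb",(323.8,231.5),.116),("grip",(406.6,196.8),.192),("wheel",(393.3,218.1),.137),("rim",(393.3,218.1),.137)]}
o["col_side"]=back(d["side"],(190+128/6-.4,355+120/6-.4),.154)
for k,v in o.items(): print(k,v.round(4))
ay=o["sa"]-o["sb"];print("man y dir",np.degrees(np.arctan2(ay[1],ay[0]))-90,np.linalg.norm(ay[:2]))
r=o["grip"]-o["wheel"];print("grip ang",np.degrees(np.arctan2(r[1],r[0])),np.linalg.norm(r[:2]))
s=observe();print(Ro.from_euler("xyz",s["orientation"]).as_matrix().round(3))
E
```

```text
col [0.466  0.3284 0.156 ]
ring [0.5446 0.0194 0.104 ]
sa [0.5335 0.0892 0.116 ]
sb [ 0.5575 -0.0483  0.116 ]
grip [ 0.6282 -0.2373  0.192 ]
wheel [ 0.5863 -0.2153  0.137 ]
rim [ 0.5863 -0.2153  0.137 ]
col_side [0.4705 0.3259 0.154 ]
man y dir 9.909833964734673 0.1395769806222891
grip ang -27.75177546609054 0.04734417477662673
[[-0.967 -0.255 -0.001]
 [-0.255  0.967  0.002]
 [ 0.     0.002 -1.   ]]
```

```bash
python3 - <<'E'
from h import *
from bench import observe
s=observe()
for X in [(.56,-.12,.33),(.468,.327,.26)]: print(delta(s,X))
E
```

```text
[-51.08  36.6   -9.9 ]
[-53.58  82.16  -2.82]
```

carry_out:
  rows:
    - [-25.5,18.3,-10,0,0,0,1]
    - [-25.5,18.3,-10,0,0,0,1]
    - [-25.5,18.3,-10,0,0,0,1]
    - [-25.5,18.3,-10,0,0,0,1]
    - [-25.5,18.3,-10,0,0,0,1]
    - [-25.5,18.3,-10,0,0,0,1]
    - [-25.5,18.3,-10,0,0,0,1]
    - [-25.5,18.3,-10,0,0,0,1]

```text
clock: 0.95
eef_pos: [0.3615, -0.3604, 0.3329]
orientation: [-3.139, 0.003, -2.879]
wrist_force: [-0.6, -0.4, -0.1]
gripper_width: 0.085
grip_force: 0.0
```

carry_out:
  rows:
    - [-25.5,18.3,0,0,0,0,1]
    - [-25.5,18.3,0,0,0,0,1]
    - [-25.5,18.3,0,0,0,0,1]
    - [-25.5,18.3,0,0,0,0,1]
    - [-25.5,18.3,0,0,0,0,1]
    - [-25.5,18.3,0,0,0,0,1]
    - [-25.5,18.3,0,0,0,0,1]
    - [-25.5,18.3,0,0,0,0,1]

```text
clock: 1.75
eef_pos: [0.5599, -0.1193, 0.3298]
orientation: [3.141, -0.003, -2.882]
wrist_force: [-0.1, -0.5, -0.1]
gripper_width: 0.0851
grip_force: 0.0
```

```bash
python3 - <<'E'
from h import *
from bench import *
s=observe();g=get_image("wrist");pickle.dump((s,g),open("w1.pkl","wb"));cv2.imwrite("pics/w1.png",g["pixels"])
print(s["eef_pos"],s["orientation"],s["joint_positions"],s["clock"],s["wrist_force"])
print(g["dist"],"col",delta(s,(.468,.327,.26)))
R,t=wcam(g,s)
print(proj(g,R,t,[(.5446,.0194,.104),(.6282,-.2373,.192),(.586,-.216,.137)]))
E
```

```text
[ 0.55988295 -0.11931224  0.32978934] [ 3.14083308e+00 -2.57414621e-03 -2.88156659e+00] [ 7.28013862e-02  2.44260304e-01  5.05406596e-02 -2.72122789e-04
 -1.37974723e+00 -1.38352059e+00] 1.75 [-0.06236987 -0.47806105 -0.07262476]
[-0.06559243  0.          0.          0.          0.        ] col [-2.61 45.49  7.01]
[[443.87918095 231.06427715]
 [168.02248118 270.96496265]
 [218.17070819 218.59509675]]
```

View pics/w1.png

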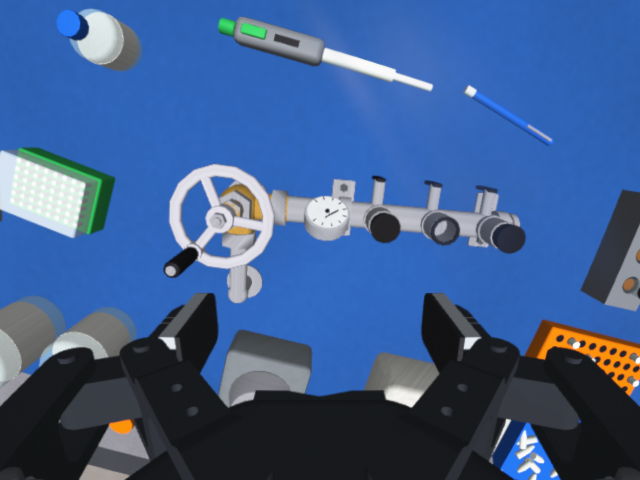

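The wrist view confirms the layout: open cup at (443,229), hub at (219,220), grip top at (171,269). Next I'm going above the column.

carry_out:
  rows:
    - [-1.3,25,3.5,0,0,0,1]
    - [-1.3,25,3.5,0,0,0,1]
    - [-1.3,25,3.5,0,0,0,1]
    - [-1.3,25,3.5,0,0,0,1]
    - [-2.6,45.5,7,0,0,0,1]
    - [-2.6,45.5,7,0,0,0,1]
    - [-2.6,45.5,7,0,0,0,1]
    - [-2.6,45.5,7,0,0,0,1]

```text
clock: 2.6
eef_pos: [0.4797, 0.2666, 0.2715]
orientation: [3.141, 0.001, -2.886]
wrist_force: [1.5, -0.4, 0.2]
gripper_width: 0.0852
grip_force: 0.0
```

carry_out:
  rows:
    - [0,0,0,0,0,0,1]
    - [0,0,0,0,0,0,1]
    - [0,0,0,0,0,0,1]

```text
clock: 2.9
eef_pos: [0.4805, 0.2653, 0.2716]
orientation: [-3.141, 0.0, -2.886]
wrist_force: [-0.2, 0.1, 0.5]
gripper_width: 0.0854
grip_force: 0.0
```

```bash
python3 - <<'E'
from h import *
from bench import *
s=observe();g=get_image("wrist");pickle.dump((s,g),open("w2.pkl","wb"));cv2.imwrite("pics/w2.png",g["pixels"])
print(s["eef_pos"],s["orientation"],s["joint_positions"],s["clock"])
R,t=wcam(g,s)
print(proj(g,R,t,[(.468,.327,.16)]))
s1,g1=pickle.load(open("w1.pkl","rb"))
for uv,z in [((443,229),.104),((220,221),.137),((171,269.5),.192),((508,237),.116),((383,224),.116)]: print(wback(g1,s1,uv,z))
E
```

```text
[0.4804916  0.26525753 0.27163927] [-3.14149398e+00  3.23108284e-04 -2.88587069e+00] [ 7.99996290e-01  2.27920035e-01 -1.14411962e-01  2.67246302e-04
 -1.22823901e+00 -2.11516041e+00] 2.9
[[401.37193888 243.01205858]]
[0.54264992 0.01763406 0.104     ]
[ 0.58793075 -0.21376843  0.137     ]
[ 0.62615392 -0.23492566  0.192     ]
[0.53078441 0.08550608 0.116     ]
[ 0.55260685 -0.05131794  0.116     ]
```

View pics/w2.png

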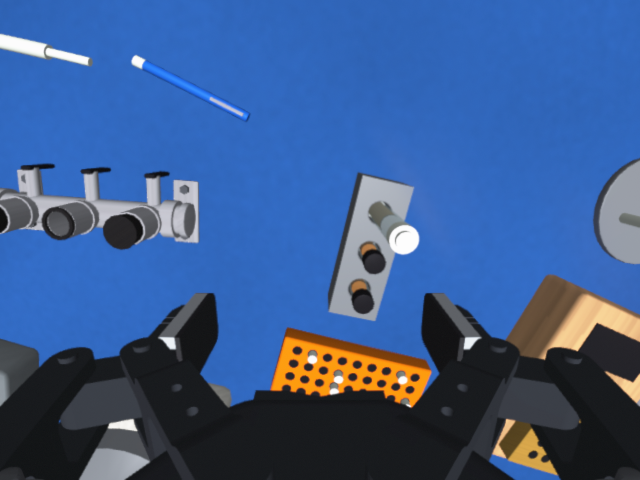

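```bash
python3 - <<'E'
from h import *
s,g=pickle.load(open("w2.pkl","rb"))
p=wback(g,s,(402.5,239),.159);print(p)
print(delta(s,(p[0],p[1],.26)),delta(s,(.467,.327,.101)))
E
```

```text
[0.46495024 0.32715202 0.159     ]
[-0.06  6.38  1.16] [-0.25  6.32 17.06]
```

carry_out:
  rows:
    - [-0.2,4,0,0,0,0,1]
    - [-0.2,6.35,2,0,0,0,1]
    - [-0.2,6.35,6,0,0,0,1]
    - [-0.2,6.35,10,0,0,0,1]
    - [-0.2,6.35,14,0,0,0,1]
    - [-0.2,6.35,17,0,0,0,1]
    - [-0.2,6.35,17,0,0,0,1]
    - [-0.2,6.35,17,0,0,0,1]

```text
clock: 3.75
eef_pos: [0.467, 0.3283, 0.1022]
orientation: [-3.141, 0.001, -2.885]
wrist_force: [-0.1, -0.4, 0.9]
gripper_width: 0.0848
grip_force: 0.0
```

carry_out:
  rows:
    - [0,0,0,0,0,0,-1]
    - [0,0,0,0,0,0,-1]
    - [0,0,0,0,0,0,-1]
    - [0,0,0,0,0,0,-1]
    - [0,0,0,0,0,0,-1]
    - [0,0,0,0,0,0,-1]
    - [0,0,0,0,0,0,-1]
    - [0,0,0,0,0,0,-1]
  newtons: 40

```text
clock: 4.55
eef_pos: [0.4662, 0.3291, 0.102]
orientation: [-3.142, 0.001, -2.883]
wrist_force: [-0.5, -1.2, 5.1]
gripper_width: 0.0207
grip_force: 39.3
```

carry_out:
  rows:
    - [0,0,-1,0,0,0,-1]
    - [0,0,-3,0,0,0,-1]
    - [0,0,-5.5,0,0,0,-1]
    - [0,0,-8,0,0,0,-1]
    - [0,0,-10.5,0,0,0,-1]
    - [0,0,-13,0,0,0,-1]
    - [0,0,-13.5,0,0,0,-1]
    - [0,0,-13.5,0,0,0,-1]

```text
clock: 5.35
eef_pos: [0.4657, 0.3292, 0.2365]
orientation: [3.14, 0.001, -2.884]
wrist_force: [-0.5, 0.8, -1.6]
gripper_width: 0.0208
grip_force: 39.3
```

```bash
python3 - <<'E'
from h import *
from bench import *
s=observe();print(s["eef_pos"],s["orientation"],s["wrist_force"],s["gripper_width"],s["grip_force"],s["joint_positions"])
print(delta(s,(.55,.08,.237)))
E
```

```text
[0.46570742 0.32920607 0.2364852 ] [ 3.14021649e+00  6.35647399e-04 -2.88396692e+00] [-0.54030983  0.84863767 -1.59066965] 0.020831757528462738 39.34421058744192 [ 8.98943277e-01  2.87684081e-01 -1.21930321e-01 -7.88063099e-04
 -1.15984940e+00 -2.21179910e+00]
[ -1.8  -26.25  -0.09]
```

carry_out:
  rows:
    - [-0.3,-3,0,0,0,0,-1]
    - [-0.6,-7,0,0,0,0,-1]
    - [-0.9,-11,0,0,0,0,-1]
    - [-1.2,-15,0,0,0,0,-1]
    - [-1.4,-19,0,0,0,0,-1]
    - [-1.6,-22.5,0,0,0,0,-1]
    - [-1.8,-25,0,0,0,0,-1]
    - [-1.8,-26.3,0,0,0,0,-1]

```text
clock: 6.15
eef_pos: [0.5497, 0.0772, 0.2339]
orientation: [-3.142, -0.004, -2.886]
wrist_force: [-0.1, -0.2, -2.0]
gripper_width: 0.0207
grip_force: 39.4
```

carry_out:
  rows:
    - [0,0,0,0,0,0,-1]
    - [0,0,0,0,0,0,-1]
    - [0,0,0,0,0,0,-1]

```text
clock: 6.45
eef_pos: [0.55, 0.0802, 0.2357]
orientation: [3.141, -0.001, -2.883]
wrist_force: [0.1, 0.7, -1.6]
gripper_width: 0.0212
grip_force: 39.4
```

```bash
python3 - <<'E'
from h import *
from bench import *
s=observe();g=get_image("wrist");pickle.dump((s,g),open("w3.pkl","wb"))
im=g["pixels"][120:420,60:460]; cv2.imwrite("pics/w3.png",cv2.resize(im,None,fx=2,fy=2,interpolation=cv2.INTER_CUBIC))
print(s["eef_pos"],s["orientation"],s["clock"])
R,t=wcam(g,s);T=Ro.from_euler("xyz",s["orientation"]).as_matrix()
f=s["eef_pos"]+T@[0,0,.092]
q=proj(g,R,t,[f,(.5446,.0194,.104),(.5427,.0176,.104),(.53,.087,.116)]);print(q,(q-[60,120])*2)
E
```

```text
[0.54995475 0.08015903 0.23571952] [ 3.14140584e+00 -8.23308233e-04 -2.88262742e+00] 6.45
[[319.18346035 245.66617985]
 [247.73352614 207.34414363]
 [246.03304434 204.51194705]
 [334.3903694  213.97913277]] [[518.3669207  251.33235969]
 [375.46705228 174.68828725]
 [372.06608867 169.0238941 ]
 [548.7807388  187.95826554]]
```

View pics/w3.png

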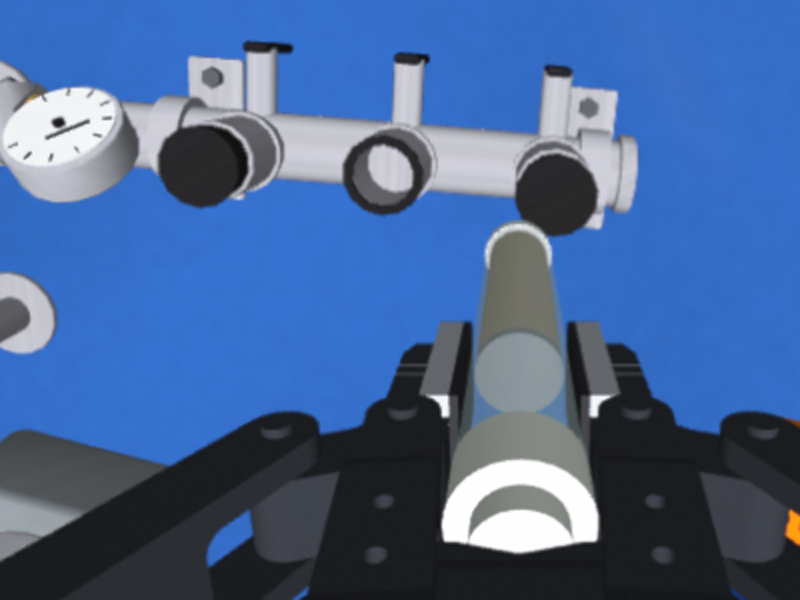

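```bash
python3 - <<'E'
from h import *
s,g=pickle.load(open("w3.pkl","rb"))
for uv,z in [((252.5,205.5),.104),((338.5,217.5),.116),((161.5,202.5),.116)]: print(wback(g,s,uv,z))
f=wback(g,s,(319.3,246.8),.1437);print("foot",f)
E
```

```text
[0.54216112 0.02280716 0.104     ]
[0.53184387 0.0908028  0.116     ]
[ 0.55526437 -0.04461815  0.116     ]
foot [0.55066549 0.08045038 0.1437    ]
```

```bash
python3 - <<'E'
from h import *
from bench import observe
print(delta(observe(),(.543,.0208,.209)))
E
```

```text
[ 2.2  -5.57  2.69]
```

carry_out:
  rows:
    - [0.8,-2,0,0,0,0,-1]
    - [1.6,-4,0,0,0,0,-1]
    - [2.2,-5.55,0,0,0,0,-1]
    - [2.2,-5.55,1,0,0,0,-1]
    - [2.2,-5.55,2,0,0,0,-1]
    - [2.2,-5.55,2.7,0,0,0,-1]
    - [2.2,-5.55,2.7,0,0,0,-1]
    - [2.2,-5.55,2.7,0,0,0,-1]

```text
clock: 7.3
eef_pos: [0.5433, 0.0204, 0.2089]
orientation: [-3.141, -0.001, -2.883]
wrist_force: [0.8, 0.2, -0.8]
gripper_width: 0.0205
grip_force: 39.4
```

```bash
python3 - <<'E'
from h import *
from bench import *
s=observe();g=get_image("wrist");pickle.dump((s,g),open("w4.pkl","wb"))
im=g["pixels"][160:310,220:420]; cv2.imwrite("pics/w4.png",cv2.resize(im,None,fx=4,fy=4,interpolation=cv2.INTER_CUBIC))
print(s["eef_pos"],s["orientation"],s["clock"])
R,t=wcam(g,s);T=Ro.from_euler("xyz",s["orientation"]).as_matrix()
a=np.linspace(0,6.28,24)
f=s["eef_pos"]+T@[0,0,.092]
for r,z,c in [(.0165,.104,s["eef_pos"])]:
    q=proj(g,R,t,[(c[0],c[1],z),(c[0],c[1],f[2]),(c[0],c[1]-r,z),(c[0],c[1]+r,z),(c[0]-r,c[1],z),(c[0]+.01,c[1],z),(c[0],c[1]+.01,z)]);print((q-[220,160])*4)
E
```

```text
[0.54330604 0.02037431 0.20889776] [-3.14134036e+00 -6.44633847e-04 -2.88297491e+00] 7.3
[[396.87624183 323.88842515]
 [396.86545477 342.98862952]
 [310.43327171 301.78559929]
 [482.57870618 345.80165454]
 [420.04751383 239.42827501]
 [383.19374047 373.76176701]
 [448.91381085 337.19392095]]
```

View pics/w4.png

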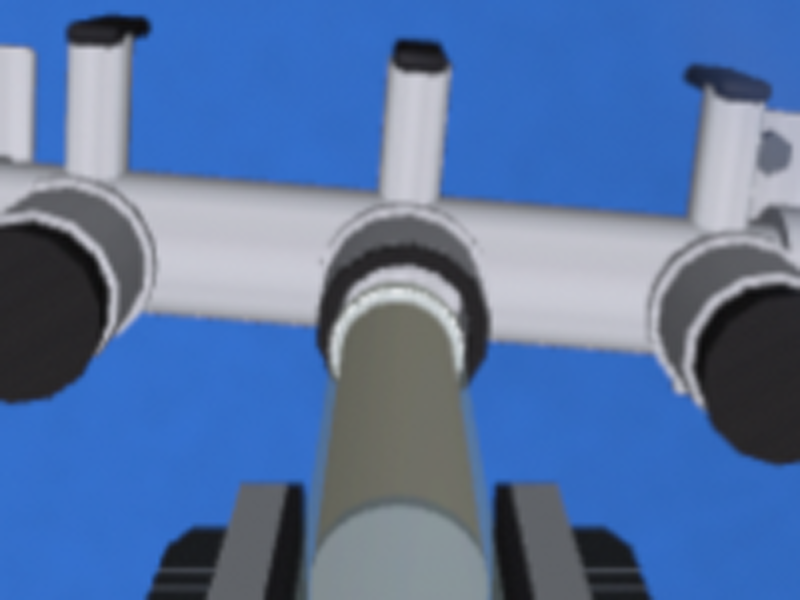

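The ring centre is at about (404,329) in the crop, against (397,324) for the column axis. The column needs about 1 mm along tool -x and 1.3 mm along tool +y, then it can go down.

carry_out:
  rows:
    - [-0.1,0.13,0,0,0,0,-1]
    - [-0.1,0.13,0.5,0,0,0,-1]
    - [-0.1,0.13,1.0,0,0,0,-1]
    - [-0.1,0.13,1.5,0,0,0,-1]
    - [-0.1,0.13,2.0,0,0,0,-1]
    - [-0.1,0.13,2.5,0,0,0,-1]
    - [-0.1,0.13,3.0,0,0,0,-1]
    - [-0.1,0.13,3.0,0,0,0,-1]

```text
clock: 8.15
eef_pos: [0.5442, 0.0216, 0.1786]
orientation: [3.142, 0.001, -2.884]
wrist_force: [1.8, -0.4, -1.9]
gripper_width: 0.021
grip_force: 39.4
```

carry_out:
  rows:
    - [0,0,0.5,0,0,0,-1]
    - [0,0,1.0,0,0,0,-1]
    - [0,0,1.4,0,0,0,-1]
    - [0,0,1.7,0,0,0,-1]
    - [0,0,1.9,0,0,0,-1]
    - [0,0,2.0,0,0,0,-1]
    - [0,0,2.1,0,0,0,-1]
    - [0,0,2.1,0,0,0,-1]

```text
clock: 8.95
eef_pos: [0.5442, 0.0216, 0.1584]
orientation: [-3.142, 0.001, -2.884]
wrist_force: [3.6, 0.5, 0.0]
gripper_width: 0.0208
grip_force: 39.6
```

carry_out:
  rows:
    - [0.05,0,0.1,0,0,0,-1]
    - [0.05,0,0.2,0,0,0,-1]
    - [0.05,0,0.2,0,0,0,-1]

```text
clock: 9.25
eef_pos: [0.5441, 0.0215, 0.157]
orientation: [-3.141, 0.002, -2.883]
wrist_force: [3.4, 0.5, 4.3]
gripper_width: 0.0211
grip_force: 39.9
```

carry_out:
  rows:
    - [0,0,0,0,0,0,-0.4]
    - [0,0,0,0,0,0,-0.3]
    - [0,0,0,0,0,0,-0.2]
    - [0,0,0,0,0,0,0]
    - [0,0,0,0,0,0,0.4]
    - [0,0,0,0,0,0,0.8]
    - [0,0,0,0,0,0,0.8]
    - [0,0,0,0,0,0,0.8]
  newtons: 20

```text
clock: 10.05
eef_pos: [0.5433, 0.0214, 0.1562]
orientation: [3.142, -0.0, -2.884]
wrist_force: [0.1, -1.6, 0.5]
gripper_width: 0.0768
grip_force: 0.0
```

```bash
python3 - <<'E'
from h import *
from bench import *
s=observe();g=get_image("wrist");h=get_image("side")
a=cv2.resize(g["pixels"][180:480,220:420],None,fx=2,fy=2);b=cv2.resize(h["pixels"][200:350,240:340],None,fx=4,fy=4,interpolation=cv2.INTER_CUBIC)
cv2.imwrite("pics/p5.png",np.hstack([a,b]))
q=proj(h,h["R"],h["t"],[(.5435,.0214,.065),(.5435,.0214,.215)]);print((q-[240,200])*4+[400,0])
print(s["eef_pos"],s["clock"],s["wrist_force"],s["gripper_width"],s["grip_force"])
E
```

```text
[[650.97275348 345.68499925]
 [640.20003871 117.53825476]]
[0.54333078 0.02135038 0.15623982] 10.05 [ 0.05645581 -1.55020049  0.47953849] 0.07678769697439283 0.0
```

View pics/p5.png

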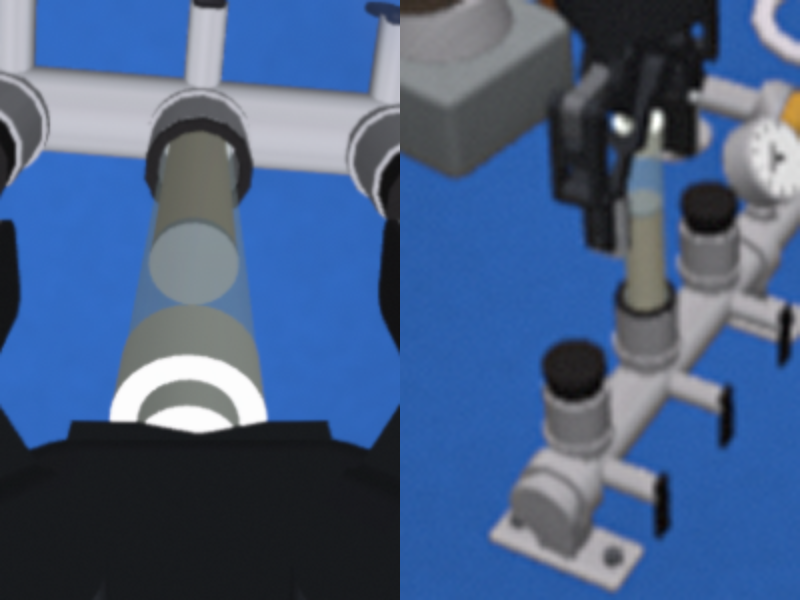

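The column stands home in the middle port and the fingers are clear of it. I'll go straight up, then across to the grip.

carry_out:
  rows:
    - [0,0,-1,0,0,0,1]
    - [0,0,-3,0,0,0,1]
    - [0,0,-6,0,0,0,1]
    - [0,0,-9,0,0,0,1]
    - [0,0,-12,0,0,0,1]
    - [0,0,-14,0,0,0,1]
    - [0,0,-14,0,0,0,1]
    - [0,0,-14,0,0,0,1]

```text
clock: 10.95
eef_pos: [0.5431, 0.0215, 0.2966]
orientation: [3.141, 0.001, -2.884]
wrist_force: [-0.8, -0.5, -0.2]
gripper_width: 0.0856
grip_force: 0.0
```

```bash
python3 - <<'E'
from h import *
from bench import *
s=observe();print(s["eef_pos"],s["wrist_force"]);print(delta(s,(.6265,-.2363,.28)))
E
```

```text
[0.54312857 0.02145915 0.29657491] [-0.78829942 -0.45361336 -0.15337322]
[ -1.49 -27.05   1.64]
```

carry_out:
  rows:
    - [-0.3,-4,0,0,0,0,1]
    - [-0.6,-8,0,0,0,0,1]
    - [-0.9,-12,0,0,0,0,1]
    - [-1.1,-16,0.5,0,0,0,1]
    - [-1.3,-20,1,0,0,0,1]
    - [-1.5,-24,1.6,0,0,0,1]
    - [-1.5,-27,1.6,0,0,0,1]
    - [-1.5,-27,1.6,0,0,0,1]

```text
clock: 11.75
eef_pos: [0.6262, -0.2391, 0.2766]
orientation: [3.14, -0.005, -2.888]
wrist_force: [0.2, -0.3, 0.4]
gripper_width: 0.0854
grip_force: 0.0
```

carry_out:
  rows:
    - [0,0,0,0,0,0,1]
    - [0,0,0,0,0,0,1]

```text
clock: 11.95
eef_pos: [0.6263, -0.2351, 0.2795]
orientation: [3.141, -0.001, -2.883]
wrist_force: [1.6, 0.4, 0.1]
gripper_width: 0.085
grip_force: 0.0
```

```bash
python3 - <<'E'
from h import *
from bench import *
s=observe();g=get_image("wrist");h=get_image("top");pickle.dump((s,g,h),open("w6.pkl","wb"))
a=cv2.resize(g["pixels"][150:350,200:400],None,fx=2.8,fy=2.8,interpolation=cv2.INTER_CUBIC)
b=cv2.resize(h["pixels"][210:280,280:310],None,fx=8,fy=8,interpolation=cv2.INTER_CUBIC)
cv2.imwrite("pics/p6.png",np.hstack([a,b]))
R,t=wcam(g,s)
q=proj(g,R,t,[(.6265,-.2363,.192),(.586,-.2145,.137)]);print((q-[200,150])*2.8)
print(s["eef_pos"],s["orientation"],s["clock"],s["joint_positions"])
E
```

```text
[[328.61948835 272.89015277]
 [436.2498672  110.9335424 ]]
[ 0.62630784 -0.23512386  0.27948879] [ 3.14074343e+00 -1.35046539e-03 -2.88313567e+00] 11.95 [-1.18066465e-01  4.37213319e-01  2.09728866e-01 -3.00826543e-04
 -1.34488000e+00 -1.19420583e+00]
```

View pics/p6.png

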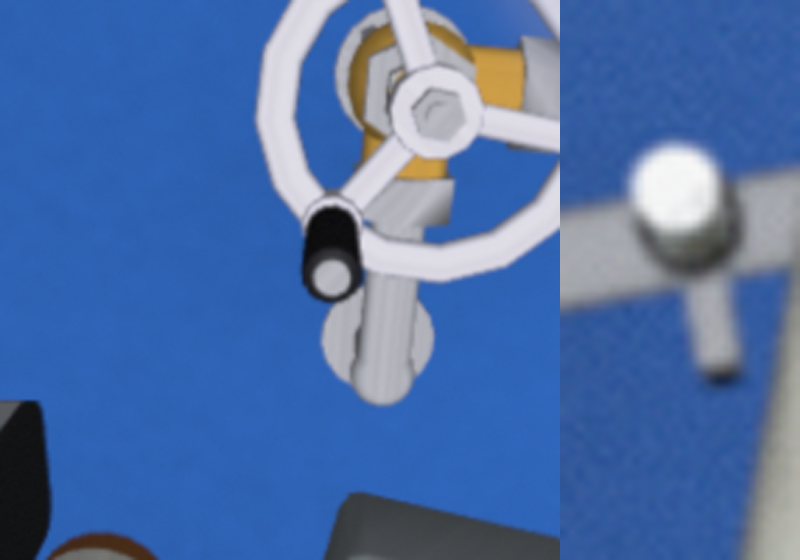

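carry_out:
  rows:
    - [-0.1,0,4,0,0,0,1]
    - [-0.1,0,8,0,0,0,1]
    - [-0.1,0,11,0,0,0,1]
    - [-0.1,0,13,0,0,0,1]
    - [-0.1,0,13,0,0,0,1]
    - [-0.1,0,13,0,0,0,1]

```text
clock: 12.65
eef_pos: [0.6282, -0.2351, 0.1512]
orientation: [-3.141, 0.001, -2.882]
wrist_force: [0.3, -0.3, 1.2]
gripper_width: 0.0853
grip_force: 0.0
```

carry_out:
  rows:
    - [0,0,0,0,0,0,-1]
    - [0,0,0,0,0,0,-1]
    - [0,0,0,0,0,0,-1]
    - [0,0,0,0,0,0,-1]
    - [0,0,0,0,0,0,-1]
    - [0,0,0,0,0,0,-1]
    - [0,0,0,0,0,0,-1]
    - [0,0,0,0,0,0,-1]
  newtons: 30

```text
clock: 13.45
eef_pos: [0.6277, -0.2356, 0.1507]
orientation: [-3.141, 0.0, -2.884]
wrist_force: [-1.5, 0.7, 2.5]
gripper_width: 0.0154
grip_force: 29.2
```

```bash
cat > circ.py <<'E'
from h import *
from bench import observe
def table(th0,step,n,calls,C=(.5865,-.2142),r=.0462,first=None):
    s=observe();T=Ro.from_euler("xyz",[np.pi,0,-2.8835]).as_matrix()
    P=lambda th:np.array([C[0]+r*np.cos(np.radians(th)),C[1]+r*np.sin(np.radians(th)),0])
    for c in range(calls):
        b=P(th0)
        for k in range(1,n+1):
            d=np.round(100*T.T@(P(th0+step*k)-b),2);print([float(d[0]),float(d[1])],end=" ")
        th0+=step*n;print("-> ang",th0,P(th0)[:2].round(4))
E
python3 -c "
from circ import *
table(-27.4,-20,8,2)"
```

```text
[1.27, -0.98] [2.8, -1.47] [4.4, -1.41] [5.88, -0.81] [7.07, 0.27] [7.82, 1.69] [8.04, 3.28] [7.7, 4.85] -> ang -187.4 [ 0.5407 -0.2082]
[-0.85, 1.36] [-2.12, 2.34] [-3.65, 2.83] [-5.25, 2.77] [-6.74, 2.17] [-7.93, 1.09] [-8.68, -0.33] [-8.89, -1.92] -> ang -347.4 [ 0.6316 -0.2041]
```

carry_out:
  rows:
    - [1.27,-0.98,0,0,0,0,-1]
    - [2.8,-1.47,0,0,0,0,-1]
    - [4.4,-1.41,0,0,0,0,-1]
    - [5.88,-0.81,0,0,0,0,-1]
    - [7.07,0.27,0,0,0,0,-1]
    - [7.82,1.69,0,0,0,0,-1]
    - [8.04,3.28,0,0,0,0,-1]
    - [7.7,4.85,0,0,0,0,-1]

```text
clock: 14.25
eef_pos: [0.5409, -0.2088, 0.1507]
orientation: [-3.14, 0.002, -2.885]
wrist_force: [6.1, -5.2, -2.1]
gripper_width: 0.0155
grip_force: 29.6
```

```bash
python3 -c "
from bench import *
s=observe()
for k in ('eef_pos','orientation','wrist_force','gripper_width','grip_force','torque'): print(k,s[k])"
```

```text
eef_pos [ 0.54088972 -0.20876062  0.15070936]
orientation [-3.13954374e+00  1.79741140e-03 -2.88462610e+00]
wrist_force [ 6.13109418 -5.18823398 -2.1311734 ]
gripper_width 0.015469221793802494
grip_force 29.582282602787018
torque [-1.33242222 -1.80874626 -0.02327408]
```

carry_out:
  rows:
    - [-0.85,1.36,0,0,0,0,-1]
    - [-2.12,2.34,0,0,0,0,-1]
    - [-3.65,2.83,0,0,0,0,-1]
    - [-5.25,2.77,0,0,0,0,-1]
    - [-6.74,2.17,0,0,0,0,-1]
    - [-7.93,1.09,0,0,0,0,-1]
    - [-8.68,-0.33,0,0,0,0,-1]
    - [-8.89,-1.92,0,0,0,0,-1]

```text
clock: 15.05
eef_pos: [0.6311, -0.2027, 0.1506]
orientation: [3.14, -0.004, -2.882]
wrist_force: [-3.8, 3.5, 7.4]
gripper_width: 0.0151
grip_force: 30.8
```

carry_out:
  rows:
    - [0,0,0,0,0,0,-1]
    - [0,0,0,0,0,0,-1]

```text
clock: 15.25
eef_pos: [0.6315, -0.2044, 0.1506]
orientation: [-3.141, -0.001, -2.884]
wrist_force: [-0.3, -2.6, 4.3]
gripper_width: 0.0155
grip_force: 30.7
```

```bash
python3 -c "
from circ import *
s=observe();r=s['eef_pos'][:2]-[.5865,-.2142];print(s['eef_pos'],s['wrist_force'],np.hypot(*r),np.degrees(np.arctan2(r[1],r[0])))
table(12.6,-5,4,1)"
```

```text
[ 0.63147478 -0.20436187  0.15063446] [-0.27985991 -2.59615612  4.25051661] 0.046038237736074905 12.338964107756178
[0.03, -0.4] [0.1, -0.8] [0.2, -1.19] [0.34, -1.57] -> ang -7.4 [ 0.6323 -0.2202]
```

carry_out:
  rows:
    - [0.03,-0.2,0,0,0,0,-1]
    - [0.03,-0.4,0,0,0,0,-1]
    - [0.05,-0.6,0,0,0,0,-1]
    - [0.05,-0.6,0,0,0,0,-1]
    - [0.05,-0.6,0,0,0,0,-1]

```text
clock: 15.75
eef_pos: [0.632, -0.2071, 0.1506]
orientation: [3.138, -0.001, -2.882]
wrist_force: [-2.0, 7.8, 7.2]
gripper_width: 0.0152
grip_force: 31.1
```

```bash
python3 -c "
from circ import *
s=observe();r=s['eef_pos'][:2]-[.5865,-.2142];print(s['eef_pos'],s['wrist_force'],s['orientation'],np.hypot(*r),np.degrees(np.arctan2(r[1],r[0])))"
```

```text
[ 0.63200703 -0.20705788  0.15059817] [-1.99011564  7.75234695  7.20724364] [ 3.13795546e+00 -1.13157185e-03 -2.88245277e+00] 0.046064077650874835 8.919549616985886
```

carry_out:
  rows:
    - [0,-0.3,0,0,0,0,-1]
    - [0,-0.3,0,0,0,0,-1]
    - [0,-0.3,0,0,0,0,-1]

```text
clock: 16.05
eef_pos: [0.632, -0.2073, 0.1506]
orientation: [3.134, -0.002, -2.882]
wrist_force: [-4.4, 15.8, 9.2]
gripper_width: 0.015
grip_force: 31.6
```

```bash
python3 -c "
from circ import *
s=observe();r=s['eef_pos'][:2]-[.5865,-.2142];print(s['eef_pos'],s['wrist_force'],s['orientation'],np.hypot(*r),np.degrees(np.arctan2(r[1],r[0])))"
```

```text
[ 0.63204977 -0.20730643  0.1505698 ] [-4.4055248  15.81282772  9.22185739] [ 3.13400178e+00 -2.05333587e-03 -2.88187792e+00] 0.04606846148607872 8.605923090497425
```

The valve is at its stop: the force rose to 16 N with no further motion, at about 9°. Next is backing off two turns.

```bash
python3 -c "
from circ import *
table(9,20,8,5)"
```

```text
[0.12, 1.6] [0.78, 3.06] [1.89, 4.21] [3.34, 4.91] [4.94, 5.07] [6.49, 4.68] [7.82, 3.78] [8.76, 2.48] -> ang 169 [ 0.5411 -0.2054]
[0.44, -1.54] [0.32, -3.14] [-0.34, -4.61] [-1.46, -5.76] [-2.9, -6.46] [-4.5, -6.62] [-6.05, -6.22] [-7.38, -5.32] -> ang 329 [ 0.6261 -0.238 ]
[-0.94, 1.3] [-1.37, 2.85] [-1.26, 4.45] [-0.6, 5.91] [0.52, 7.06] [1.96, 7.76] [3.56, 7.92] [5.12, 7.53] -> ang 489 [ 0.5574 -0.1783]
[1.33, -0.9] [2.27, -2.2] [2.7, -3.75] [2.58, -5.35] [1.93, -6.81] [0.81, -7.96] [-0.64, -8.66] [-2.23, -8.82] -> ang 649 [ 0.6015 -0.2579]
[-1.56, 0.39] [-2.88, 1.3] [-3.82, 2.6] [-4.26, 4.14] [-4.14, 5.74] [-3.48, 7.21] [-2.36, 8.36] [-0.92, 9.05] -> ang 809 [ 0.5873 -0.168 ]
```

carry_out:
  rows:
    - [0,0.3,0,0,0,0,-1]
    - [0,0.6,0,0,0,0,-1]
    - [0,0.6,0,0,0,0,-1]

```text
clock: 16.35
eef_pos: [0.6318, -0.2062, 0.1506]
orientation: [3.141, -0.0, -2.883]
wrist_force: [-1.5, 1.7, 5.2]
gripper_width: 0.0151
grip_force: 31.0
```

carry_out:
  rows:
    - [0.12,1.6,0,0,0,0,-1]
    - [0.78,3.06,0,0,0,0,-1]
    - [1.89,4.21,0,0,0,0,-1]
    - [3.34,4.91,0,0,0,0,-1]
    - [4.94,5.07,0,0,0,0,-1]
    - [6.49,4.68,0,0,0,0,-1]
    - [7.82,3.78,0,0,0,0,-1]
    - [8.76,2.48,0,0,0,0,-1]

```text
clock: 17.15
eef_pos: [0.5414, -0.2058, 0.1507]
orientation: [-3.142, 0.003, -2.883]
wrist_force: [7.3, 2.2, 0.3]
gripper_width: 0.0152
grip_force: 30.8
```

carry_out:
  rows:
    - [0.44,-1.54,0,0,0,0,-1]
    - [0.32,-3.14,0,0,0,0,-1]
    - [-0.34,-4.61,0,0,0,0,-1]
    - [-1.46,-5.76,0,0,0,0,-1]
    - [-2.9,-6.46,0,0,0,0,-1]
    - [-4.5,-6.62,0,0,0,0,-1]
    - [-6.05,-6.22,0,0,0,0,-1]
    - [-7.38,-5.32,0,0,0,0,-1]

```text
clock: 17.95
eef_pos: [0.6245, -0.2411, 0.1506]
orientation: [-3.141, -0.005, -2.886]
wrist_force: [-3.7, -1.8, 8.3]
gripper_width: 0.0149
grip_force: 31.5
```

Tracking well, so the second turn follows.

carry_out:
  rows:
    - [-0.94,1.3,0,0,0,0,-1]
    - [-1.37,2.85,0,0,0,0,-1]
    - [-1.26,4.45,0,0,0,0,-1]
    - [-0.6,5.91,0,0,0,0,-1]
    - [0.52,7.06,0,0,0,0,-1]
    - [1.96,7.76,0,0,0,0,-1]
    - [3.56,7.92,0,0,0,0,-1]
    - [5.12,7.53,0,0,0,0,-1]

```text
clock: 18.75
eef_pos: [0.5574, -0.1791, 0.1506]
orientation: [-3.141, 0.002, -2.883]
wrist_force: [7.0, -3.2, 0.4]
gripper_width: 0.0155
grip_force: 30.7
```

carry_out:
  rows:
    - [1.33,-0.9,0,0,0,0,-1]
    - [2.27,-2.2,0,0,0,0,-1]
    - [2.7,-3.75,0,0,0,0,-1]
    - [2.58,-5.35,0,0,0,0,-1]
    - [1.93,-6.81,0,0,0,0,-1]
    - [0.81,-7.96,0,0,0,0,-1]
    - [-0.64,-8.66,0,0,0,0,-1]
    - [-2.23,-8.82,0,0,0,0,-1]

```text
clock: 19.55
eef_pos: [0.5985, -0.2595, 0.1505]
orientation: [3.138, -0.007, -2.886]
wrist_force: [-5.1, 5.4, 12.0]
gripper_width: 0.0153
grip_force: 31.8
```

carry_out:
  rows:
    - [-1.56,0.39,0,0,0,0,-1]
    - [-2.88,1.3,0,0,0,0,-1]
    - [-3.82,2.6,0,0,0,0,-1]
    - [-4.26,4.14,0,0,0,0,-1]
    - [-4.26,4.14,0,0,0,0,-1]
    - [-4.26,4.14,0,0,0,0,-1]

```text
clock: 20.15
eef_pos: [0.632, -0.2078, 0.1506]
orientation: [3.141, 0.001, -2.884]
wrist_force: [4.0, 2.0, 6.5]
gripper_width: 0.0151
grip_force: 31.2
```

```bash
python3 - <<'E'
from circ import *
from bench import *
s=observe();r=s['eef_pos'][:2]-[.5865,-.2142];print(s['eef_pos'],s['wrist_force'],s['orientation'],np.hypot(*r),np.degrees(np.arctan2(r[1],r[0])))
g=get_image("wrist");h=get_image("top");k=get_image("side")
a=cv2.resize(h["pixels"][150:300,270:430],None,fx=2.5,fy=2.5,interpolation=cv2.INTER_CUBIC)
b=cv2.resize(k["pixels"][150:300,270:430],None,fx=2.5,fy=2.5,interpolation=cv2.INTER_CUBIC)
cv2.imwrite("pics/p7.png",np.hstack([a,b]))
E
```

```text
[ 0.63200101 -0.20784776  0.15062651] [3.99231598 1.96061422 6.54434011] [ 3.14134837e+00  5.97034186e-04 -2.88400422e+00] 0.045942281752077756 7.947495807720208
```

View pics/p7.png

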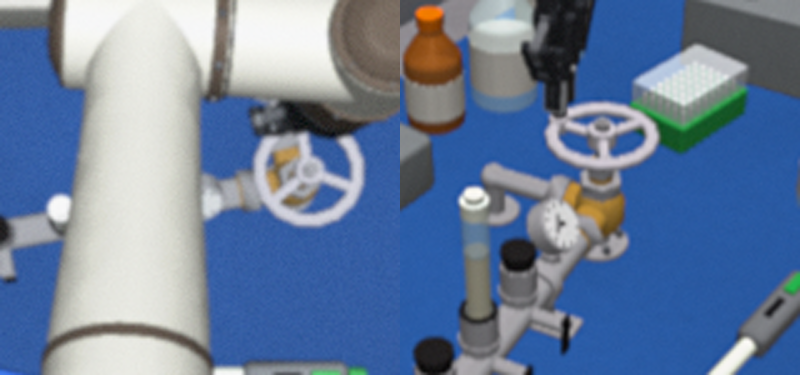

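The final picture shows the column upright in its port and the gripper closed on the grip. The tool is back within about 1° of its stop angle after two turns, so I'm handing in.

```bash
python3 -c "
from bench import *
print(sign_off())"
```

```text
the job is handed in; nothing more can be done
None
```

The job is handed in: the column stands fully home in the middle (open) port, let go, and the valve was closed to its stop and backed off two turns (tool within about 1° of its stop angle), with the fingers still closed on the grip at about 31 N; the sign-off returned no verdict.

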